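# Set the span and hold a displacement sensor at its test point

### The job

Take a calibration reading: on the flat signal conditioner turn the span knob until its white line points at the long bold index mark on the dial and let the knob go; then, on the sensor rig, pull out the spring-return slide with the bow handle until its pointer stands level with the tip of the cursor clamped on the rule. Finish while still holding the slide steady at the cursor, because the spring draws it back if you let go; leave the cursor and the loose things on the bench where they are.

Things in the scene. Friction and masses are not known exactly. Their poses are not given: they have to be found in the camera images.
- conditioner: Signal conditioner, fixed to the bench: flat grey case 210 x 160 mm, 60 mm high, aluminium top panel with the span knob in the nearer half, a display and terminals (up to 16 mm tall) in the farther half. Origin: centre of its underside; its x axis points away from the operator (who is on the robot's side), y to the operator's left, z up. The knob's axis is at x -40 mm, y 0.
- span_knob (a joint): Angle of the span knob, rad: 0 at the left end of its dial, grows as the knob is turned clockwise seen from above, ends at 4.712. The ten-division dial has eleven ticks every 0.471 rad; the index mark, the one long bold tick, is at 2.827. The knob starts short of the index by 0.65 to 1.45 rad and stays where it is left (friction 0.03 N m).
- knob_grip (a point): Point on the knob's axis, 85 mm above the bench; its x axis points along the bar to the end with the white line, z up; it turns with the knob. Black bar knob: bar 38 mm long, 12 mm wide, 20 mm tall, top 86 mm above the bench, on a skirt 40 mm in diameter with its top at 66 mm. Nothing else within 65 mm of the axis rises above the panel (60 mm).
- index_mark (a point): Middle of the index mark on the panel, 34 mm from the knob's axis: bold black line 14 x 3 mm pointing at the axis (the other ticks are 5 x 1.2 mm).
- rig: Calibration rig, fixed to the bench: aluminium base plate 300 x 160 x 12 mm, a steel sensor cylinder at its far end, a slide block on two guide rods before it, a rule with 5 mm divisions on its left. Origin: centre of the underside; the slide is pulled along the rig's -x (to the robot's side), y to the left, z up. Save the handle, nothing on it is higher than 55 mm.
- slide_travel (a joint): How far the slide is pulled out, m: 0 home, end stop at 0.070. A spring inside the sensor pulls it home: 4 N at home plus 100 N/m (up to 10 N at 60 mm), so it goes back when let go.
- pull_slide: The slide: aluminium block 36 x 84 mm, top 48 mm above the bench, with a black bow handle on it: a round bar 12 mm thick lying across the pull (along the rig's y), 72 mm between the axes of its two 12 mm legs, bar axis 88 mm above the bench, 34 mm clear beneath it to the slide block. With the slide home its origin lies at the rig's origin, its axes along the rig's.
- handle_grip (a point): Middle of the handle's bar, 88 mm above the bench, axes along the rig's.
- slide_pointer (a point): Tip of the black pointer (3 mm wide), in line with the handle bar, that sticks out of the slide's left side over the rule, 45 mm above the bench; axes along the rig's. It moves with the slide and lies in the rig's frame at x = -(slide value).
- cursor_mark (a point): Tip of the cursor: black clamp 14 mm wide on the outer edge of the rule with a 3 mm wide nib pointing at the pointer's path; axes along the rig's. It stands 20 to 55 mm out from the pointer's home; the slide is at the test point when pointer and nib are level along the rig's x. Clamped: not to be moved.
- tape_roll: Bystander: loose roll of blue tape, 68 mm across, 18 mm high, lying flat on the robot's side of the conditioner; origin at the centre of its underside.
- screwdriver: Bystander: loose screwdriver lying on the bench on the robot's side of the rig, crosswise; x along its shaft.
- multimeter: Bystander: loose hand multimeter 150 x 74 mm, 32 mm high, with a dial 10 mm taller, lying beyond the conditioner; origin at the centre of its underside.

How it is judged:
By the outcome, as a careful person would: the job done as asked, in the order asked, and still so for the second after the job is handed in, while the arm keeps its last pose, push and grip.
It also fails if it takes over 45 s, if anything falls off the work surface, if the arm or the gripper's body presses on something with over 40 N, if the wrist force passes 120 N, or if a joint passes its speed limit or range.

### The arm

A 7-joint arm with a two-finger parallel gripper is mounted at the origin on the work surface. World frame = base frame: x ahead of the robot, y to its left, z up, the work surface at z = 0. Lengths are in m, angles in rad, forces in N, time in s.
With the tool pointing down it reaches from about 0.425 to 0.925 m from the base axis. Payload 6.8 kg.
Tool frame: the origin (TCP) lies at the very end of the fingers, on their centre line; the grasp point (between the pads) lies 19 mm behind it; z points along the fingers, y is the line along which they close (so a half turn about z gives the same grasp; the last joint's range is limited). The gripper opens to 85 mm and grips with 20 to 120 N. Pads are 22 mm wide; open, the fingers measure 114 mm over their backs; the gripper's body (76 mm by 85 mm) begins 54 mm behind the grasp point. The pads swing forward as they close: fully open they stand 13 mm farther back than shut.
Start: joints at [1.225, 0.477, 0.022, 1.555, -0.011, 1.109, -0.083], TCP at [0.159, -0.656, 0.231] pointing down, gripper open.
Joint ranges: [-2.96, 2.96], [-0.34, 2.1], [-1.41, 1.46], [0.24, 2.44], [-1.37, 4.51], [0.17, 1.92], [-2.96, 2.96]. Speed limits (rad/s): [2.39, 2.39, 3.14, 3.14, 3.14, 3.14, 3.14].

### API

Orientations are given as a unit quaternion [w, x, y, z].
In Python, from station import telemetry, viewer, job, search_frame, cut_out gives the robot as it stands. The module is installed in compiled form; this text tells all that it offers.
- The arm moves only by the shell command python3 -m crank 'ROWS' [FORCE]. ROWS is JSON, a list of rows, each an object with "delta_rot": the turn, a rotation vector about the tool's x, y, z in degrees, a list of three; "xyz": the shift along the tool's x, y, z in m, a list of three; "fingers": the gripper command: -1 is fully open, 1 is shut, values between are in proportion. In form: [{"delta_rot": [ax, ay, az], "xyz": [dx, dy, dz], "fingers": fingers}, ...]. A call has 1 to 10 rows; each row is the pose to reach, as a shift and turn from the pose commanded when the call began, along the tool's axes at that moment; what a row does not reach only later rows make up. A row lasts 1/10 s, in which the tool goes at most 50 mm and 8.59 degrees, less where a joint would pass 70% of its speed; a pose out of reach is approached as far as the arm can. A call with a gripper value outside its range is refused whole. The fingers move at their own pace and stop on an object; FORCE is the grip in N (left out, the last holds). Time passes only in rows, so rows that repeat a pose let the fingers close. It gives the time, the measured TCP pose, the force, the opening and the grip force at its end, in the units of the state.
- telemetry.get_obs(): the state, without advancing time (a new reading comes with each control period).
- viewer.read_camera(name): name is "scene" or "top" or "wrist"; returns a dict with "img" (384x512x3 uint8, red, green, blue), "fx", "fy", "cx", "cy" (pixels), "origin" and "rotation" of the camera in the world. Camera axes: x right, y up, looking along -z (the intrinsics and any distortion apply to the point x, -y, -z); pixel columns grow to the right and rows downward; lengths in m; the calibration is good to about 2 mm. A picture is of the moment at which its call begins. There is no depth.
- job.hand_in(): hands the job in; it is judged then, once.
Trained networks look in the newest picture that a camera, given by its name, has taken for a name from the list of things; names that differ only in an ending like _2 or _b are one class to them, and where a whole thing is asked for, a point or a joint stands for the part that bears it (a point fixed in the world has none). Each returns a list of dicts, best first, with "score" (0 to 1); they miss things now and then, are a little off and sometimes report something else, mostly with a low value. They report only what shows in the picture. A call takes as long as a camera call.
- search_frame(camera, thing): "pixel" ([column, row] in pixels, amid what is visible of it).
- cut_out(camera, thing): "pixels" (384x512 bool, what is visible of it) and "pixel" ([column, row] in pixels, amid what is visible of it).
The state is a dict: "t": time; "q": joint angles; "joint_vel": joint speeds; "joint_torque": joint torques, N m; "eef_pos": TCP position; "tool_rot": TCP orientation; "contact_force": force on the tool from outside, world axes, zero at the start; "torque": the same for the moment, N m; "gripper_width": opening from 0.0 (shut) to 1.0 (fully open); "grasp_force": force on a finger pad.
Only numpy, scipy, OpenCV 4.12 (cv2) and the standard library are available. Lean on these libraries where they do the work, as an engineer would, in place of code of your own. Each camera call takes 0.05 s, during which the arm holds its last target. There are 200 camera calls.

## Working session

There is one attempt and no reset: what is moved stays moved. The work goes in short steps, Python scripts to look and compute and a shell command to move; the robot and the scene stay as the last step left them, time stands still between calls to the robot, and variables do not carry over. Pictures are saved under pics/ and viewed, at most 10 in all, crops included, and the job is handed in when it is done.

```bash
mkdir -p pics
cat > h.py <<'E'
import numpy as np, cv2
from station import telemetry, viewer, job, search_frame, cut_out
from scipy.spatial.transform import Rotation as R
def ray(c,p):
    d=np.array([(p[0]-c['cx'])/c['fx'],-(p[1]-c['cy'])/c['fy'],-1.])
    return np.array(c['origin']),rotm(c)@d
def rotm(c):
    r=np.array(c['rotation']); return r if r.shape==(3,3) else R.from_quat(np.roll(r,-1)).as_matrix()
def at(c,p,z):
    o,d=ray(c,p); return o+d*(z-o[2])/d[2]
def px(c,P):
    v=rotm(c).T@(np.array(P)-np.array(c['origin'])); return np.array([c['cx']+c['fx']*v[0]/-v[2],c['cy']-c['fy']*v[1]/-v[2]])
def tool(P):
    s=telemetry.get_obs(); q=np.array(s['tool_rot']); return R.from_quat(np.roll(q,-1)).inv().apply(np.array(P)-np.array(s['eef_pos']))
E
python3 - <<'E'
from h import *
s=telemetry.get_obs(); print({k:np.round(v,3) for k,v in s.items()})
Z=dict(knob_grip=.085,index_mark=.06,handle_grip=.088,slide_pointer=.045,cursor_mark=.045,conditioner=.05,rig=.012,tape_roll=.018,screwdriver=.01,multimeter=.03)
ims=[]
for n in ('top','scene'):
    c=viewer.read_camera(n); ims.append(c['img'])
    print(n,[c.get(k) for k in c if k!='img'])
    for k,z in Z.items():
        r=search_frame(n,k)
        for x in r[:2]: print(n,k,round(x['score'],2),np.round(x['pixel']),np.round(at(c,x['pixel'],z),3))
    cv2.imwrite(f'pics/{n}1.png',c['img'][:,:,::-1])
E
```

```text
{'t': np.float64(0.0), 'q': array([ 1.225,  0.478,  0.022,  1.556, -0.011,  1.109, -0.083]), 'joint_vel': array([ 0.001,  0.   ,  0.001,  0.001, -0.   , -0.   ,  0.002]), 'joint_torque': array([ 1.0000e-03, -5.9645e+01,  1.6080e+00, -2.8119e+01,  1.2000e-02,
        9.0000e-03, -0.0000e+00]), 'eef_pos': array([ 0.159, -0.655,  0.23 ]), 'tool_rot': array([-0.001,  0.993,  0.119, -0.   ]), 'contact_force': array([ 0.314, -0.32 ,  0.121]), 'torque': array([ 0.007, -0.027, -0.001]), 'grasp_force': np.float64(0.0), 'gripper_width': np.float64(1.0)}
top [353.92566611105326, 353.92566611105326, 250.44738825969392, 187.12233326247627, array([0.47454204, 0.04419301, 0.80700585]), array([ 0.70769064,  0.01711773, -0.05037481, -0.70451638])]
top knob_grip 0.65 [177. 210.] [0.497 0.159 0.085]
top index_mark 0.96 [179. 194.] [0.531 0.159 0.06 ]
top handle_grip 0.96 [362. 191.] [ 0.536 -0.22   0.088]
top slide_pointer 0.96 [360. 193.] [ 0.536 -0.231  0.045]
top conditioner 0.91 [179. 193.] [0.534 0.161 0.05 ]
top rig 0.65 [354. 195.] [ 0.535 -0.231  0.012]
top tape_roll 0.9 [159. 275.] [0.358 0.20
[... 196 characters left out ...]
944, array([ 1.08014386, -0.70869009,  0.74062075]), array([0.85181152, 0.42874938, 0.14656227, 0.26288895])]
scene knob_grip 0.57 [333. 200.] [0.73  0.079 0.085]
scene knob_grip 0.44 [260. 156.] [0.487 0.143 0.085]
scene index_mark 0.78 [280. 174.] [0.557 0.13  0.06 ]
scene slide_pointer 0.86 [172. 261.] [ 0.527 -0.237  0.045]
scene conditioner 0.63 [237. 155.] [0.4   0.158 0.05 ]
scene conditioner 0.61 [281. 172.] [0.545 0.154 0.05 ]
scene rig 0.79 [181. 277.] [ 0.549 -0.239  0.012]
scene rig 0.25 [333. 198.] [0.688 0.173 0.012]
scene tape_roll 0.44 [233. 155.] [0.36  0.192 0.018]
scene screwdriver 0.8 [108. 237.] [ 0.321 -0.24   0.01 ]
scene multimeter 0.83 [330. 197.] [0.689 0.151 0.03 ]
```

Run:
```python
import cv2,numpy as np
a=cv2.imread('pics/top1.png')
l=cv2.resize(a[140:260,120:240],None,fx=3.33,fy=3.33*1.5,interpolation=cv2.INTER_CUBIC) if 0 else cv2.resize(a[150:250,125:225],(400,400),interpolation=cv2.INTER_CUBIC)
r=cv2.resize(a[140:240,300:400],(400,400),interpolation=cv2.INTER_CUBIC)
cv2.imwrite('pics/c1.png',np.hstack([l,r]))
```

```text
(no output)
```

View pics/top1.png

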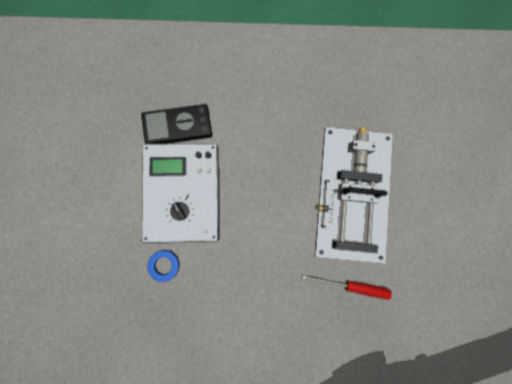

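View pics/c1.png

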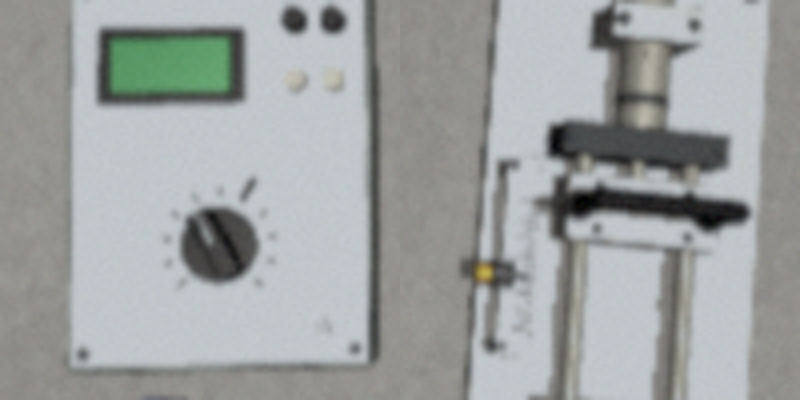

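Top view: the knob is at about (179,211), with its line some 30° left of "ahead". The index is at (187,197), about 27° right. The pointer is near (336,190) and the cursor near (324,208), so roughly 37 mm of pull. Next I'll move towards the knob.

```bash
python3 -m crank '[{"delta_rot":[0,0,0],"xyz":[0.038,-0.032,0],"fingers":-1},{"delta_rot":[0,0,0],"xyz":[0.076,-0.065,0],"fingers":-1},{"delta_rot":[0,0,0],"xyz":[0.114,-0.097,0],"fingers":-1},{"delta_rot":[0,0,0],"xyz":[0.15,-0.13,0],"fingers":-1},{"delta_rot":[0,0,0],"xyz":[0.19,-0.162,0],"fingers":-1},{"delta_rot":[0,0,0],"xyz":[0.228,-0.195,0],"fingers":-1},{"delta_rot":[0,0,0],"xyz":[0.266,-0.228,0],"fingers":-1},{"delta_rot":[0,0,0],"xyz":[0.304,-0.26,0],"fingers":-1},{"delta_rot":[0,0,0],"xyz":[0.34,-0.29,0],"fingers":-1},{"delta_rot":[0,0,0],"xyz":[0.378,-0.325,0],"fingers":-1}]'
python3 - <<'E'
from h import *
print(np.round(telemetry.get_obs()['q'],2))
c=viewer.read_camera('wrist'); print(c['origin'],rotm(c).round(2),c['fx'],c['cx'],c['cy'])
for k,z in dict(handle_grip=.088,slide_pointer=.045,cursor_mark=.045).items():
    print(k,[(round(x['score'],2),np.round(x['pixel']),np.round(at(c,x['pixel'],z),4)) for x in search_frame('wrist',k)[:2]])
cv2.imwrite('pics/w1.png',c['img'][:,:,::-1])
print(tool([.495,.157,.2]))
E
```

```text
t: 2.1
eef_pos: [0.45, -0.2511, 0.2317]
tool_rot: [0.0, 0.993, 0.118, 0.0]
contact_force: [1.2, -1.2, -0.9]
gripper_width: 1.002
grasp_force: 0.0
[ 0.58  0.23 -0.22  1.92  0.06  1.   -1.  ]
[ 0.52010639 -0.23583259  0.37419875] [[ 0.24  0.93  0.27]
 [-0.97  0.23  0.07]
 [ 0.   -0.28  0.96]] 284.30923091047407 255.5008574987516 190.97288650741362
handle_grip [(0.58, array([256.,  89.]), array([ 0.5371, -0.2324,  0.088 ]))]
slide_pointer [(0.86, array([256.,  90.]), array([ 0.5385, -0.2319,  0.045 ]))]
cursor_mark [(0.68, array([180., 105.]), array([ 0.5033, -0.1543,  0.045 ]))]
[ 0.14160755 -0.38587643  0.03138093]
```

View pics/w1.png

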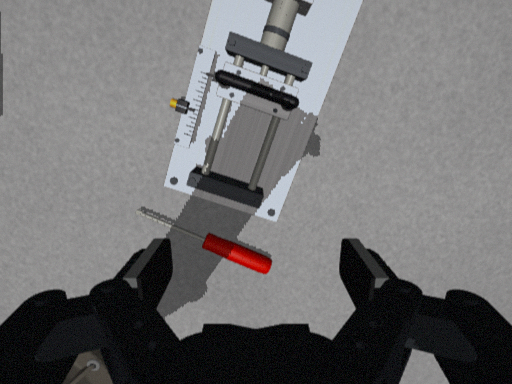

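Wrist view: the handle's bar runs from (219,76) to (294,102), the pointer tip is at (210,76) and the cursor nib at (191,105). Now on to the knob.

```bash
python3 -m crank '[{"delta_rot":[0,0,0],"xyz":[0.012,-0.048,0],"fingers":-1},{"delta_rot":[0,0,0],"xyz":[0.025,-0.096,0],"fingers":-1},{"delta_rot":[0,0,0],"xyz":[0.037,-0.144,0],"fingers":-1},{"delta_rot":[0,0,0],"xyz":[0.05,-0.192,0],"fingers":-1},{"delta_rot":[0,0,0],"xyz":[0.062,-0.24,0],"fingers":-1},{"delta_rot":[0,0,0],"xyz":[0.075,-0.288,0],"fingers":-1},{"delta_rot":[0,0,0],"xyz":[0.087,-0.336,0],"fingers":-1},{"delta_rot":[0,0,0],"xyz":[0.1,-0.385,0],"fingers":-1},{"delta_rot":[0,0,0],"xyz":[0.1,-0.385,0],"fingers":-1}]'
python3 - <<'E'
from h import *
print(np.round(telemetry.get_obs()['q'],2))
c=viewer.read_camera('wrist')
for k,z in dict(knob_grip=.085,index_mark=.06).items():
    print(k,[(round(x['score'],2),np.round(x['pixel']),np.round(at(c,x['pixel'],z),4)) for x in search_frame('wrist',k)[:2]])
p=px(c,[.495,.157,.07]).astype(int); print(p)
x,y=np.clip(p-[80,60],0,[352,264]); print(x,y)
cv2.imwrite('pics/w2.png',cv2.resize(c['img'][y:y+120,x:x+160,::-1],(800,600),interpolation=cv2.INTER_CUBIC))
np.savez('w2.npz',**{k:v for k,v in c.items()})
E
```

```text
t: 3.2
eef_pos: [0.4553, 0.1508, 0.232]
tool_rot: [-0.002, 0.993, 0.122, 0.001]
contact_force: [-0.2, -0.5, -0.6]
gripper_width: 0.999
grasp_force: 0.0
[ 0.03  0.19 -0.53  1.98  0.11  0.99 -1.88]
knob_grip [(0.61, array([258., 140.]), array([0.4958, 0.1562, 0.085 ])), (0.41, array([503., 192.]), array([ 0.5064, -0.1081,  0.085 ]))]
index_mark [(0.69, array([259., 139.]), array([0.4948, 0.1551, 0.06  ])), (0.65, array([269.,  95.]), array([0.5419, 0.1562, 0.06  ]))]
[257 139]
177 79
```

View pics/w2.png

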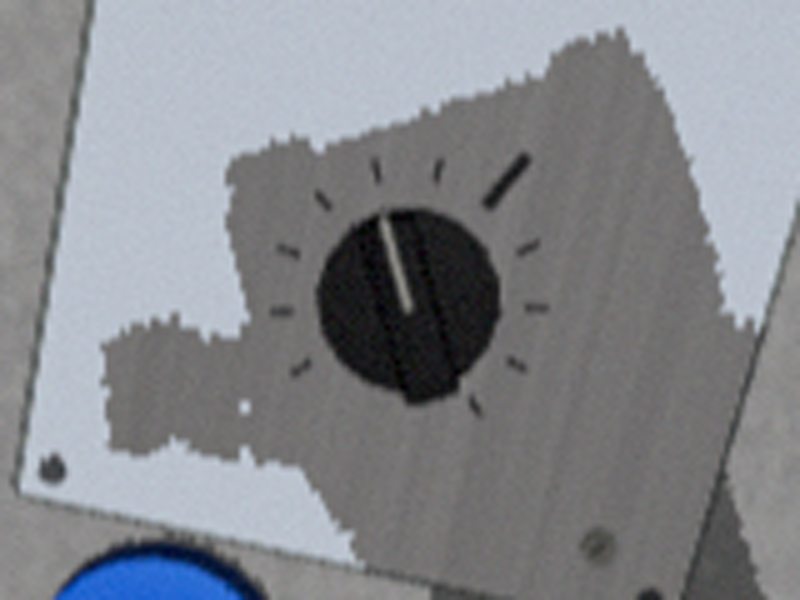

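The white line runs (382,218)→(408,312) and the index (488,205)→(527,157) in the 5x crop. Next: fit the dial from its ticks.

Run:
```python
from h import *
c=dict(np.load('w2.npz'))
f=lambda p,z: at(c,np.array(p)/5+[177,79]-.4,z)
t=np.array([f(p,.06) for p in [(475,406),(517,365),(537,308),(529,248),(437,172),(377,171),(323,200),(288,250),(282,312),(301,368)]])[:,:2]
A=np.c_[2*t,np.ones(len(t))]; s=np.linalg.lstsq(A,(t**2).sum(1),rcond=None)[0]; ctr=s[:2]
print('centre',ctr,'r',np.sqrt(s[2]+ctr@ctr))
ang=lambda v:np.degrees(np.arctan2(v[1],v[0]))
print('tick ang',[round(ang(x-ctr),1) for x in t])
a,b=f((382,218),.086),f((408,312),.086); print('line',ang(a-b),ang(a[:2]-ctr),a,b)
i0,i1=f((488,205),.06),f((527,157),.06); print('index',ang(i1-i0),ang((i0+i1)[:2]/2-ctr))
s=telemetry.get_obs();m=R.from_quat(np.roll(s['tool_rot'],-1)).as_matrix();print('tool yaw',ang(m[:,0]))
print('shift',tool([*ctr,.068]))
w=np.load
```

```text
centre [0.49491083 0.1560396 ] r 0.028015633116400908
tick ang [np.float64(-133.5), np.float64(-106.6), np.float64(-79.5), np.float64(-52.8), np.float64(1.6), np.float64(28.2), np.float64(55.2), np.float64(81.9), np.float64(109.6), np.float64(136.2)]
line 29.84206212200382 30.512647186209524 [0.5116162  0.16588478 0.086     ] [0.49503874 0.15637461 0.086     ]
index -25.198410181898744 -25.914958664733845
tool yaw 13.495914312118284
shift [ 0.04118543 -0.00352551  0.16303087]
```

Centre is (0.495, 0.156), line at 30° and index at −25.6°, so a 55.6° clockwise turn is needed. I'll align the fingers, descend and grip.

```bash
python3 -m crank '[{"delta_rot":[0,0,-8.3],"xyz":[0.021,-0.002,0.03],"fingers":-1},{"delta_rot":[0,0,-16.5],"xyz":[0.041,-0.0035,0.06],"fingers":-1},{"delta_rot":[0,0,-16.5],"xyz":[0.041,-0.0035,0.09],"fingers":-1},{"delta_rot":[0,0,-16.5],"xyz":[0.041,-0.0035,0.12],"fingers":-0.3},{"delta_rot":[0,0,-16.5],"xyz":[0.041,-0.0035,0.145],"fingers":-0.3},{"delta_rot":[0,0,-16.5],"xyz":[0.041,-0.0035,0.161],"fingers":-0.3},{"delta_rot":[0,0,-16.5],"xyz":[0.041,-0.0035,0.161],"fingers":-0.3},{"delta_rot":[0,0,-16.5],"xyz":[0.041,-0.0035,0.161],"fingers":1},{"delta_rot":[0,0,-16.5],"xyz":[0.041,-0.0035,0.161],"fingers":1},{"delta_rot":[0,0,-16.5],"xyz":[0.041,-0.0035,0.161],"fingers":1}]' 30
python3 -m crank '[{"delta_rot":[0,0,0],"xyz":[0,0,0],"fingers":1},{"delta_rot":[0,0,0],"xyz":[0,0,0],"fingers":1},{"delta_rot":[0,0,0],"xyz":[0,0,0],"fingers":1},{"delta_rot":[0,0,0],"xyz":[0,0,0],"fingers":1}]' 30
python3 -c "
from h import *
print(np.round(telemetry.get_obs()['q'],2))"
```

```text
t: 4.35
eef_pos: [0.4953, 0.158, 0.0714]
tool_rot: [0.0, 0.966, 0.259, 0.001]
contact_force: [-2.8, 4.1, 4.2]
gripper_width: 0.144
grasp_force: 4.2
t: 4.75
eef_pos: [0.4952, 0.1584, 0.0715]
tool_rot: [0.0, 0.966, 0.26, 0.001]
contact_force: [-1.5, -0.9, 6.7]
gripper_width: 0.131
grasp_force: 32.1
[-0.04  0.49 -0.48  2.03  0.34  0.7  -1.79]
```

```bash
python3 -m crank '[{"delta_rot":[0,0,6],"xyz":[0,0,0],"fingers":1},{"delta_rot":[0,0,13],"xyz":[0,0,0],"fingers":1},{"delta_rot":[0,0,20],"xyz":[0,0,0],"fingers":1},{"delta_rot":[0,0,27],"xyz":[0,0,0],"fingers":1},{"delta_rot":[0,0,34],"xyz":[0,0,0],"fingers":1},{"delta_rot":[0,0,41],"xyz":[0,0,0],"fingers":1},{"delta_rot":[0,0,48],"xyz":[0,0,0],"fingers":1},{"delta_rot":[0,0,53],"xyz":[0,0,0],"fingers":1},{"delta_rot":[0,0,55.7],"xyz":[0,0,0],"fingers":1},{"delta_rot":[0,0,55.7],"xyz":[0,0,0],"fingers":1}]'
python3 -m crank '[{"delta_rot":[0,0,0],"xyz":[0,0,0],"fingers":1},{"delta_rot":[0,0,0],"xyz":[0,0,0],"fingers":-0.3},{"delta_rot":[0,0,0],"xyz":[0,0,0],"fingers":-0.3},{"delta_rot":[0,0,0],"xyz":[0,0,0],"fingers":-0.3},{"delta_rot":[0,0,0],"xyz":[-0.015,0,-0.04],"fingers":-0.3},{"delta_rot":[0,0,0],"xyz":[-0.03,0,-0.08],"fingers":-1},{"delta_rot":[0,0,0],"xyz":[-0.045,0,-0.12],"fingers":-1},{"delta_rot":[0,0,0],"xyz":[-0.045,0,-0.12],"fingers":-1},{"delta_rot":[0,0,0],"xyz":[-0.045,0,-0.12],"fingers":-1}]'
python3 - <<'E'
from h import *
print(np.round(telemetry.get_obs()['q'],2))
c=viewer.read_camera('wrist')
x,y=(px(c,[.495,.156,.07])-[60,45]).astype(int); print(x,y)
cv2.imwrite('pics/w3.png',cv2.resize(c['img'][y:y+90,x:x+120,::-1],(800,600),interpolation=cv2.INTER_CUBIC))
np.savez('w3.npz',x=x,y=y,**{k:v for k,v in c.items()})
E
```

```text
t: 5.75
eef_pos: [0.4951, 0.1576, 0.0715]
tool_rot: [0.0, 0.975, -0.222, 0.001]
contact_force: [-0.9, -3.1, 7.9]
gripper_width: 0.127
grasp_force: 32.2
t: 6.65
eef_pos: [0.4542, 0.1781, 0.1912]
tool_rot: [-0.001, 0.975, -0.221, 0.001]
contact_force: [-0.3, -0.0, -0.8]
gripper_width: 0.997
grasp_force: 0.0
[-0.24  0.23 -0.3   2.02  0.09  0.9  -2.6 ]
196 93
```

View pics/w3.png

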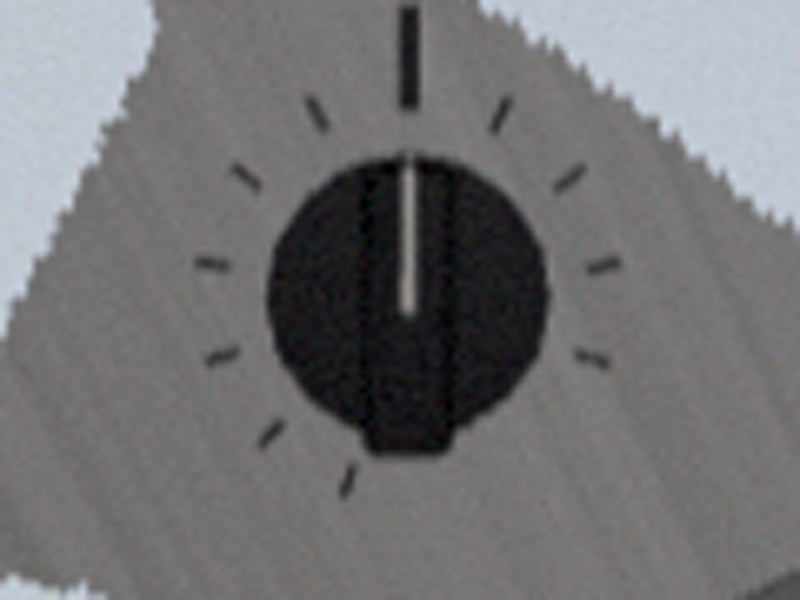

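The white line and the index are both centred at column 408, so the knob is set and released. Next I'll swing to the rig, turning the fingers so they close along the pull.

```bash
python3 -m crank '[{"delta_rot":[0,0,-8],"xyz":[0.02,0.03,-0.02],"fingers":-1},{"delta_rot":[0,0,-16],"xyz":[0.045,0.067,-0.039],"fingers":-1},{"delta_rot":[0,0,-24],"xyz":[0.07,0.104,-0.039],"fingers":-1},{"delta_rot":[0,0,-32],"xyz":[0.095,0.141,-0.039],"fingers":-1},{"delta_rot":[0,0,-40],"xyz":[0.12,0.178,-0.039],"fingers":-1},{"delta_rot":[0,0,-48],"xyz":[0.145,0.215,-0.039],"fingers":-1},{"delta_rot":[0,0,-56],"xyz":[0.17,0.252,-0.039],"fingers":-1},{"delta_rot":[0,0,-64],"xyz":[0.195,0.29,-0.039],"fingers":-1},{"delta_rot":[0,0,-72],"xyz":[0.22,0.328,-0.039],"fingers":-1},{"delta_rot":[0,0,-80],"xyz":[0.24,0.36,-0.039],"fingers":-1}]'
python3 -m crank '[{"delta_rot":[0,0,-8],"xyz":[0,0,0],"fingers":-1},{"delta_rot":[0,0,-16],"xyz":[-0.012,0.022,0],"fingers":-1},{"delta_rot":[0,0,-24],"xyz":[-0.012,0.022,0],"fingers":-1},{"delta_rot":[0,0,-30],"xyz":[-0.012,0.022,0],"fingers":-1},{"delta_rot":[0,0,-30],"xyz":[-0.012,0.022,0],"fingers":-1},{"delta_rot":[0,0,-30],"xyz":[-0.012,0.022,0],"fingers":-1}]'
python3 - <<'E'
from h import *
print(np.round(telemetry.get_obs()['q'],2))
c=viewer.read_camera('wrist')
for k,z in dict(handle_grip=.088,slide_pointer=.045,cursor_mark=.045).items():
    print(k,[(round(x['score'],2),np.round(x['pixel']),np.round(at(c,x['pixel'],z),4)) for x in search_frame('wrist',k)[:2]])
x,y=(px(c,[.52,-.21,.07])-[100,75]).astype(int);y=max(y,0); print(x,y)
cv2.imwrite('pics/w4.png',cv2.resize(c['img'][y:y+150,x:x+200,::-1],(800,600),interpolation=cv2.INTER_CUBIC))
np.savez('w4.npz',x=x,y=y,**{k:v for k,v in c.items()})
E
```

```text
t: 7.7
eef_pos: [0.5141, -0.251, 0.2272]
tool_rot: [-0.001, 0.902, 0.431, -0.001]
contact_force: [1.3, 0.5, -0.3]
gripper_width: 0.998
grasp_force: 0.0
t: 8.3
eef_pos: [0.5236, -0.2724, 0.2278]
tool_rot: [-0.001, 0.763, 0.646, -0.0]
contact_force: [-0.3, 0.5, -0.3]
gripper_width: 0.998
grasp_force: 0.0
[ 0.58  0.36 -0.27  1.75  0.11  1.05  0.11]
handle_grip [(0.97, array([264., 135.]), array([ 0.5393, -0.23  ,  0.088 ]))]
slide_pointer [(0.55, array([262., 132.]), array([ 0.5382, -0.2302,  0.045 ]))]
cursor_mark [(0.57, array([217.,  66.]), array([ 0.5023, -0.1548,  0.045 ]))]
141 41
```

View pics/w4.png

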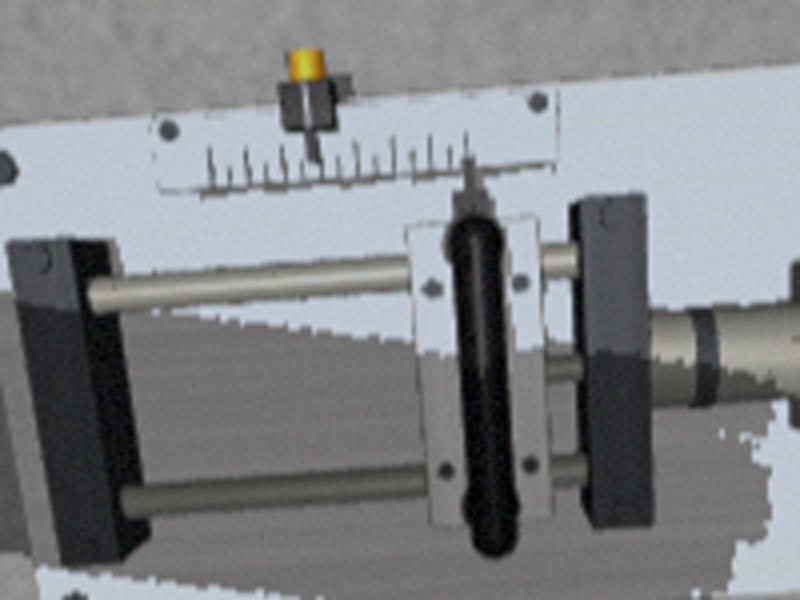

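In the 4x crop the pointer tip is at (468,158) and the nib tip at (316,163). The handle bar's ends are (477,235) and (492,540), and the plate's left edge runs (0,127)→(800,65).

Run:
```python
from h import *
c=dict(np.load('w4.npz'))
f=lambda p,z: at(c,np.array(p)/4+[141,41]-.4,z)
ang=lambda v:np.degrees(np.arctan2(v[1],v[0]))
e=f((800,65),.012)-f((0,127),.012); print('plate yaw',ang(e))
r=f((468,140),.045)-f((211,152),.045);print('ticks',ang(f((555,165),.03)-f((160,191),.03)))
a,b=f((477,235),.088),f((492,540),.088); print('bar yaw',ang(a-b)-90,a,b,(a+b)/2,np.linalg.norm(a-b))
p,n=f((468,158),.045),f((316,163),.045)
for y in (ang(e),):
    u=np.array([np.cos(np.radians(y)),np.sin(np.radians(y)),0]); v=np.array([-u[1],u[0],0])
    print('pull',(p-n)@u,'handle/pointer x',((a+b)/2-p)@u,'lateral',(p-n)@v)
s=telemetry.get_obs();m=R.from_quat(np.roll(s['tool_rot'],-1)).as_matrix();print('tool yaw',ang(m[:,0]))
g=(a+b)/2; print('shift',tool([g[0],g[1],.069]))
```

```text
plate yaw -5.32622375910732
ticks -5.86423370511229
bar yaw -6.181029380493499 [ 0.5410013  -0.19674559  0.088     ] [ 0.533029  -0.2703588  0.088    ] [ 0.53701515 -0.2335522   0.088     ] 0.07404365002861574
pull 0.04070715056850605 handle/pointer x -1.884559114374352e-05 lateral -0.0016429438069807795
tool yaw 80.66838779706252
shift [0.04020393 0.00650155 0.16004347]
```

```bash
python3 -m crank '[{"delta_rot":[0,0,-3.5],"xyz":[0.02,0.004,0.03],"fingers":-1},{"delta_rot":[0,0,-3.5],"xyz":[0.04,0.0065,0.06],"fingers":-0.5},{"delta_rot":[0,0,-3.5],"xyz":[0.04,0.0065,0.09],"fingers":-0.3},{"delta_rot":[0,0,-3.5],"xyz":[0.04,0.0065,0.12],"fingers":-0.3},{"delta_rot":[0,0,-3.5],"xyz":[0.04,0.0065,0.145],"fingers":-0.3},{"delta_rot":[0,0,-3.5],"xyz":[0.04,0.0065,0.16],"fingers":-0.3},{"delta_rot":[0,0,-3.5],"xyz":[0.04,0.0065,0.16],"fingers":-0.3},{"delta_rot":[0,0,-3.5],"xyz":[0.04,0.0065,0.16],"fingers":1},{"delta_rot":[0,0,-3.5],"xyz":[0.04,0.0065,0.16],"fingers":1},{"delta_rot":[0,0,-3.5],"xyz":[0.04,0.0065,0.16],"fingers":1}]' 60
python3 -m crank '[{"delta_rot":[0,0,0],"xyz":[0,0,0],"fingers":1},{"delta_rot":[0,0,0],"xyz":[0,0,0],"fingers":1},{"delta_rot":[0,0,0],"xyz":[0,0,0],"fingers":1},{"delta_rot":[0,0,0],"xyz":[0,0,0],"fingers":1}]' 60
```

```text
t: 9.5
eef_pos: [0.537, -0.2342, 0.0706]
tool_rot: [0.0, 0.742, 0.67, -0.0]
contact_force: [-22.5, 3.9, 18.4]
gripper_width: 0.142
grasp_force: 10.8
t: 9.9
eef_pos: [0.5363, -0.2341, 0.0707]
tool_rot: [-0.0, 0.742, 0.67, -0.001]
contact_force: [-4.9, 1.5, 7.5]
gripper_width: 0.115
grasp_force: 58.5
```

```bash
python3 -m crank '[{"delta_rot":[0,0,0],"xyz":[0,-0.005,0],"fingers":1},{"delta_rot":[0,0,0],"xyz":[0,-0.011,0],"fingers":1},{"delta_rot":[0,0,0],"xyz":[0,-0.018,0],"fingers":1},{"delta_rot":[0,0,0],"xyz":[0,-0.025,0],"fingers":1},{"delta_rot":[0,0,0],"xyz":[0,-0.032,0],"fingers":1},{"delta_rot":[0,0,0],"xyz":[0,-0.037,0],"fingers":1},{"delta_rot":[0,0,0],"xyz":[0,-0.04,0],"fingers":1},{"delta_rot":[0,0,0],"xyz":[0,-0.0405,0],"fingers":1},{"delta_rot":[0,0,0],"xyz":[0,-0.0405,0],"fingers":1},{"delta_rot":[0,0,0],"xyz":[0,-0.0405,0],"fingers":1}]'
python3 - <<'E'
from h import *
c=viewer.read_camera('wrist')
x,y=(px(c,[.49,-.17,.045])-[60,45]).astype(int);y=max(y,0);print(x,y)
cv2.imwrite('pics/w5.png',cv2.resize(c['img'][y:y+90,x:x+120,::-1],(800,600),interpolation=cv2.INTER_CUBIC))
np.savez('w5.npz',x=x,y=y,**{k:v for k,v in c.items()})
E
```

```text
t: 10.9
eef_pos: [0.5001, -0.2307, 0.0707]
tool_rot: [0.003, 0.742, 0.671, 0.002]
contact_force: [6.9, -2.6, -3.1]
gripper_width: 0.121
grasp_force: 58.7
165 81
```

View pics/w5.png

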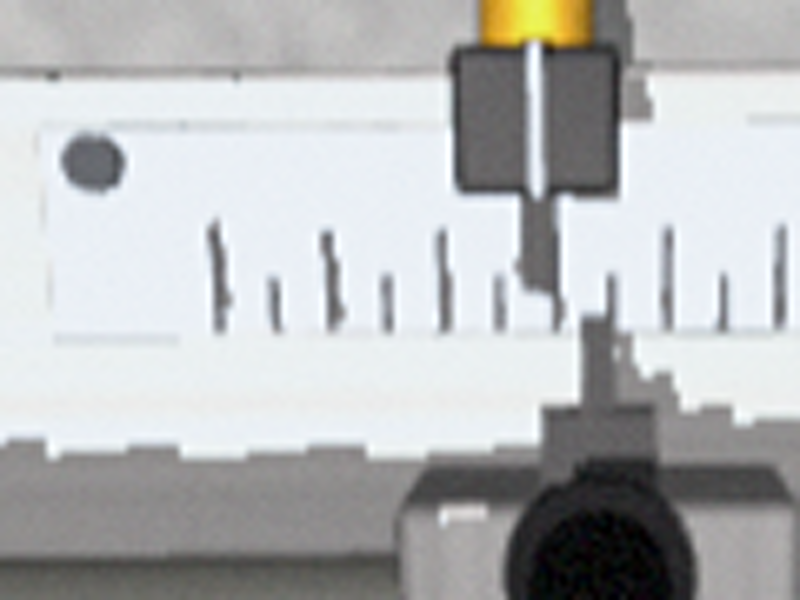

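The pointer is centred at column 597 and the nib at 540, against a tick pitch of 56.3 px per 5 mm: about 5 mm more to pull.

```bash
python3 -m crank '[{"delta_rot":[0,0,0],"xyz":[0,-0.002,0],"fingers":1},{"delta_rot":[0,0,0],"xyz":[0,-0.004,0],"fingers":1},{"delta_rot":[0,0,0],"xyz":[0,-0.005,0],"fingers":1},{"delta_rot":[0,0,0],"xyz":[0,-0.005,0],"fingers":1},{"delta_rot":[0,0,0],"xyz":[0,-0.005,0],"fingers":1},{"delta_rot":[0,0,0],"xyz":[0,-0.005,0],"fingers":1},{"delta_rot":[0,0,0],"xyz":[0,-0.005,0],"fingers":1}]'
python3 - <<'E'
from h import *
c=viewer.read_camera('wrist')
x,y=(px(c,[.49,-.17,.045])-[60,45]).astype(int);y=max(y,0);print(x,y)
cv2.imwrite('pics/w6.png',cv2.resize(c['img'][y:y+90,x:x+120,::-1],(800,600),interpolation=cv2.INTER_CUBIC))
np.savez('w6.npz',x=x,y=y,**{k:v for k,v in c.items()})
E
```

```text
t: 11.65
eef_pos: [0.4954, -0.2303, 0.0707]
tool_rot: [0.003, 0.742, 0.671, 0.002]
contact_force: [7.7, -3.2, -4.4]
gripper_width: 0.115
grasp_force: 58.7
173 81
```

View pics/w6.png

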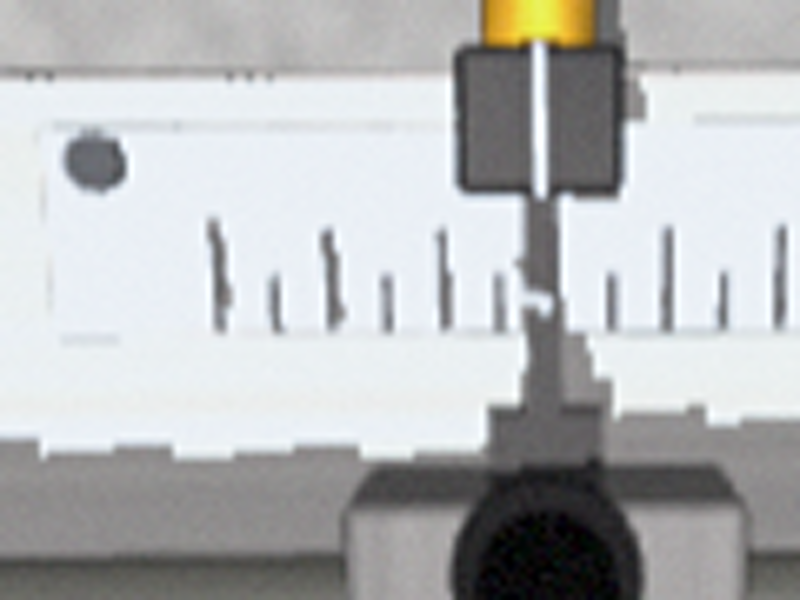

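The pointer (526–562) and nib (525–560) are level to within about 0.2 mm. I'll check that it holds steady, then hand in.

```bash
python3 -m crank '[{"delta_rot":[0,0,0],"xyz":[0,0,0],"fingers":1},{"delta_rot":[0,0,0],"xyz":[0,0,0],"fingers":1},{"delta_rot":[0,0,0],"xyz":[0,0,0],"fingers":1},{"delta_rot":[0,0,0],"xyz":[0,0,0],"fingers":1},{"delta_rot":[0,0,0],"xyz":[0,0,0],"fingers":1}]' && python3 -c "
from station import job
print(job.hand_in())"
```

```text
t: 12.2
eef_pos: [0.4953, -0.2303, 0.0707]
tool_rot: [0.003, 0.742, 0.671, 0.002]
contact_force: [7.7, -2.4, -5.3]
gripper_width: 0.118
grasp_force: 58.7
the job is handed in; nothing more can be done
None
```

The job is handed in at 12.2 s: the span knob was turned to the index mark and released, and the arm is still holding the slide with its pointer level with the cursor to about 0.2 mm in the last picture.

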